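Pack the pantry caddy

ROBOT

A 6-joint arm with a two-finger parallel gripper is mounted at the origin on the work surface. World frame = base frame: x ahead of the robot, y to its left, z up, the work surface at z = 0. Lengths are in m, angles in degrees, forces in N, time in s.
With the tool pointing down it reaches from about 0.375 to 0.9 m from the base axis. Payload 3.1 kg.
Tool frame: the origin (TCP) lies at the very end of the fingers, on their centre line; the grasp point (between the pads) lies 19 mm behind it; z points along the fingers, y is the line along which they close (so a half turn about z gives the same grasp; the last joint's range is limited). The gripper opens to 87 mm and grips with 3 to 60 N. Pads are 19 mm wide; open, the fingers measure 117 mm over their backs; the gripper's body (75 mm by 190 mm) begins 51 mm behind the grasp point.
Start: joints at [-82.305, 30.224, 82.088, -0, 67.689, -10.227], TCP at [0.192, -0.595, 0.223] pointing down, gripper open.
Joint ranges: [-176.69, 176.69], [-43.24, 126.21], [12.49, 139.97], [-82, 262], [0, 151.66], [-163.58, 163.58]. Speed limits (degrees/s): [159.86, 159.86, 180, 180, 180, 180].

INTERFACE

Orientations are given as a 3x3 rotation matrix whose columns are the frame's x, y, z axes.
In Python, from rig import readout, viewer, ticket gives the robot as it stands.
- The arm moves only by the tool send_rows, never from a script. Its argument "moves" is a list of rows, each a list of 6 numbers: the shift along the tool's x, y, z in units of 250 mm (1.0 is 250 mm), then the turn, a rotation vector about the tool's x, y, z in units of 90 degrees (1.0 is 90 degrees). A call has 1 to 12 rows; each row is the pose to reach, as a shift and turn from the pose commanded when the call began, along the tool's axes at that moment; what a row does not reach only later rows make up. A row lasts 1/10 s, in which the tool goes at most 50 mm and 8.59 degrees, less where a joint would pass 70% of its speed; a pose out of reach is approached as far as the arm can. A call with a number of a shift or a turn outside -1 to 1 is refused whole. A call with a gripper value outside its range is refused whole. "grip" is the opening, from 0 (shut) to 1 (fully open), set as the call begins (left out, the last holds). The fingers move at their own pace and stop on an object; the grip force is fixed at half the most. Time passes only in rows, so rows that repeat a pose let the fingers close. It gives the time, the measured TCP pose, the force, the opening and the grip force at its end, in the units of the state.
- readout.read_state(): the state, without advancing time (a new reading comes with each control period).
- viewer.capture(name): name is "side" or "top" or "wrist"; returns (picture, depth): 420x560x3 uint8, red, green, blue; 420x560 float32, m along the optical axis (not along the pixel's ray), 0 where there is no reading.
- viewer.camera_info(name): a dict with "fx", "fy", "cx", "cy" (pixels), "distortion" ([k1, k2, p1, p2, k3] as OpenCV has them; the pictures are not rectified), "R" (3x3) and "t" (3): a world point X has camera coordinates R X + t; the wrist camera has in their place "tool_from_camera" (4x4, takes a point from camera to tool coordinates, whose origin is the TCP and whose axes are the flange's). Camera axes: x right, y down, z forward; pixel columns grow to the right and rows downward; lengths in m; the calibration is good to about 2 mm. A picture is of the moment at which its call begins: read the wrist's pose just before it. camera_info takes no time and is no camera call.
- ticket.hand_in(): hands the job in; it is judged then, once.
The state is a dict: "time_s": time; "joint_positions": joint angles; "qvel": joint speeds; "tau": joint torques, N m; "position": TCP position; "tcp_rot": TCP orientation; "force": force on the tool from outside, world axes, zero at the start; "moment": the same for the moment, N m; "opening": opening from 0.0 (shut) to 1.0 (fully open); "grasp_force": force on a finger pad.
Only numpy, scipy, OpenCV 4.12 (cv2) and the standard library are available. Lean on these libraries where they do the work, as an engineer would, in place of code of your own. Each camera call takes 0.05 s, during which the arm holds its last target. There are 200 camera calls.

TASK

Pack every cork-stoppered jar and every square or long tin that is on the worktop into the bay of the wooden caddy, all standing upright on its floor side by side, and press the flat copper tin fully down into the recess in the caddy's deck, so that its lid is flush. Leave the white cup, the yellow cleaning block and the pickle jar where they are.

Things in the scene. Friction and masses are not known exactly. Their poses are not given: they have to be found in the camera images.
- caddy: fixed wooden caddy. Origin: under the centre of its open bay, at worktop height; x along its length, y towards its deck, z up. Bay inside: 260 mm (x) by 130 mm (y), floor 8 mm above the worktop, walls 8 mm thick, rim 50 mm above the worktop. Along its +y side a flat deck, 276 by 104 mm, level with the rim, holds the recess for the flat tin
- bay (a point): centre of the bay's inner floor, axes as the caddy
- recess (a point): centre of the floor of the deck's recess, 125 mm to +y and 26 mm above the caddy's origin; axes as the caddy. Recess 107 mm (x) by 69 mm (y), 24 mm deep. A sprung steel clip in the middle of each long side leans up to 5 mm into it and pinches the flat tin, which stays part way up until pushed right down with about 10 N, then stays down
- jar_orange: glass storage jar, orange-brown: upright round body 58 mm diameter, 70 mm tall, with a cork stopper on top, 34 mm diameter and 35 mm tall (total height 105 mm). About 0.22 kg. Origin: centre of its underside, z up along its axis. May be absent
- jar_yellow: glass storage jar, yellow: upright round body 58 mm diameter, 70 mm tall, with a cork stopper on top, 34 mm diameter and 35 mm tall (total height 105 mm). About 0.22 kg. Origin: centre of its underside, z up along its axis. May be absent
- jar_green: glass storage jar, green: upright round body 58 mm diameter, 70 mm tall, with a cork stopper on top, 34 mm diameter and 35 mm tall (total height 105 mm). About 0.22 kg. Origin: centre of its underside, z up along its axis. May be absent
- tin_red: square kitchen tin, red: body 58 x 58 mm, 70 mm tall, with a dark wooden block handle centred on its lid, 40 mm along the tin's x, 28 mm along its y, 35 mm tall (total height 105 mm). About 0.22 kg. Origin: centre of its underside, z up. May be absent
- tin_blue: square kitchen tin, blue: body 58 x 58 mm, 70 mm tall, with a dark wooden block handle centred on its lid, 40 mm along the tin's x, 28 mm along its y, 35 mm tall (total height 105 mm). About 0.22 kg. Origin: centre of its underside, z up. May be absent
- long_white: long kitchen tin, white: body 124 mm along its x, 58 mm along its y, 70 mm tall, with a dark wooden bar handle centred on its lid, 50 mm along x, 24 mm along y, 35 mm tall (total height 105 mm). About 0.32 kg. Origin: centre of its underside, z up. May be absent
- long_green: long kitchen tin, green: body 124 mm along its x, 58 mm along its y, 70 mm tall, with a dark wooden bar handle centred on its lid, 50 mm along x, 24 mm along y, 35 mm tall (total height 105 mm). About 0.32 kg. Origin: centre of its underside, z up. May be absent
- flat_tin: flat copper-coloured tin, 100 mm along its x, 64 mm along its y, 24 mm tall, with a black bar handle centred on its lid, 50 mm along x, 24 mm along y, 35 mm tall (total height 59 mm). About 0.2 kg. It fits the recess either way round, its x along the caddy's x; its lid (not the handle) is then flush with the deck. Origin: centre of its underside, z up
- mug: white cup, 68 mm wide, 66 mm tall, standing among the jars and tins, not part of the job: leave it where it is. Origin: centre of its underside
- sponge: yellow cleaning block, 90 x 60 x 35 mm, not part of the job: leave it where it is. Origin: centre of its underside
- pickles: closed glass jar with a yellow lid, 70 mm wide, 100 mm tall, not part of the job: leave it where it is. Origin: centre of its underside

How it is judged:
By the outcome, as a careful person would: the job done as asked, in the order asked, and still so for the second after the job is handed in, with the robot touching nothing.
Of jar_orange, jar_yellow, jar_green, tin_red, tin_blue, long_white, long_green only 5 to 6 are there at a start; the rules pass over those that are not, and their reading is None.
At some moment in a run one of jar_orange, jar_yellow, jar_green, tin_red, tin_blue, long_white, long_green, flat_tin may be knocked a few centimetres aside while the robot is not near it.
Once in a run the grip may slacken for a moment while it holds something.
It also fails if it takes over 210 s, if anything falls off the work surface, if the arm or the gripper's body presses on something with over 40 N, if the wrist force passes 120 N, or if a joint passes its speed limit or range.

## Working session

There is one attempt and no reset: what is moved stays moved. The work goes in short steps, Python scripts to look and compute and a tool call to move; the robot and the scene stay as the last step left them, time stands still between calls to the robot, and variables do not carry over. Pictures are saved under pics/ and viewed, at most 14 in all, crops included, and the job is handed in when it is done.

Besides the shell and the picture viewer there is one more tool, called after "Call:" as a command line: name --pt "numbers of a row" for each row, then --argument value for the rest. send_rows: Moves the arm, as the interface text tells. Shifts and turns lie within -1 to 1; 1 stands for 250 mm of shift or 90 degrees of turn. Its arguments: {"type":"object","properties":{"moves":{"type":"array"},"grip":{"type":"number"}},"required":["moves"]}

```bash
ls; mkdir -p pics; cat > h.py <<'E'
import numpy as np, cv2
from rig import readout, viewer, ticket
def grab(n):
    s=readout.read_state(); im,d=viewer.capture(n); i=viewer.camera_info(n)
    K=np.array([[i['fx'],0,i['cx']],[0,i['fy'],i['cy']],[0,0,1.]]); D=np.array(i['distortion'],float)
    if 'R' in i: R=np.array(i['R']); t=np.array(i['t']).ravel(); Rw=R.T; c=-R.T@t
    else:
        T=np.array(i['tool_from_camera']); Rt=np.array(s['tcp_rot']); Rw=Rt@T[:3,:3]; c=Rt@T[:3,3]+np.array(s['position'])
    return im,d,(K,D,Rw,c)
def rays(cam,uv):
    K,D,Rw,c=cam
    p=cv2.undistortPoints(np.asarray(uv,float).reshape(-1,1,2),K,D).reshape(-1,2)
    return np.c_[p,np.ones(len(p))]@Rw.T
def onz(cam,uv,z):
    r=rays(cam,uv); return cam[3]+r*((z-cam[3][2])/r[:,2])[:,None]
def cloud(d,cam):
    v,u=np.mgrid[:d.shape[0],:d.shape[1]]; r=rays(cam,np.c_[u.ravel(),v.ravel()])
    return (cam[3]+r*d.ravel()[:,None]).reshape(d.shape+(3,))
def save(n,im): cv2.imwrite(f'pics/{n}.png',im[:,:,::-1])
E
python3 - <<'E'
from h import *
for n in ('top','side'):
    im,d,cam=grab(n); save(n+'0',im); np.savez(n+'0.npz',im=im,d=d,K=cam[0],D=cam[1],R=cam[2],c=cam[3]); print(n,cam[3],cam[2][:,2],cam[0][0,0],(d>0).mean())
s=readout.read_state(); print(s['time_s'],s['position'],np.round(s['tcp_rot'],3),s['opening'])
print(viewer.camera_info('wrist'))
E
```

```text
pics
top [0.23224394 0.01760238 1.50053115] [ 0.18043697  0.00184511 -0.98358482] 500.66526901197034 0.9959013605442177
side [0.05165811 0.92547437 0.87687657] [ 0.35944355 -0.68778236 -0.6306788 ] 512.5881171863779 0.9958715986394557
0.1 [ 0.1922905  -0.59398264  0.22168074] [[ 0.951  0.308 -0.   ]
 [ 0.308 -0.951  0.002]
 [ 0.    -0.002 -1.   ]] 1.0019579806540746
{'fx': 299.98881265489956, 'fy': 299.98881265489956, 'cx': 279.6734182192217, 'cy': 211.20247248248282, 'distortion': array([-0.00099821,  0.        ,  0.        ,  0.        ,  0.        ]), 'tool_from_camera': array([[-2.61479224e-04, -9.68076142e-01, -2.50656170e-01,
         6.82404016e-02],
       [ 9.99999946e-01, -3.02451053e-04,  1.24937834e-04,
        -5.19194790e-04],
       [-1.96760559e-04, -2.50656124e-01,  9.68076169e-01,
        -1.62675764e-01],
       [ 0.00000000e+00,  0.00000000e+00,  0.00000000e+00,
         1.00000000e+00]])}
```

View pics/top0.png

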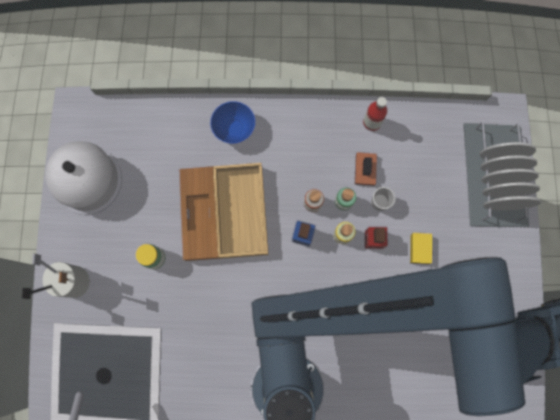

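View pics/side0.png

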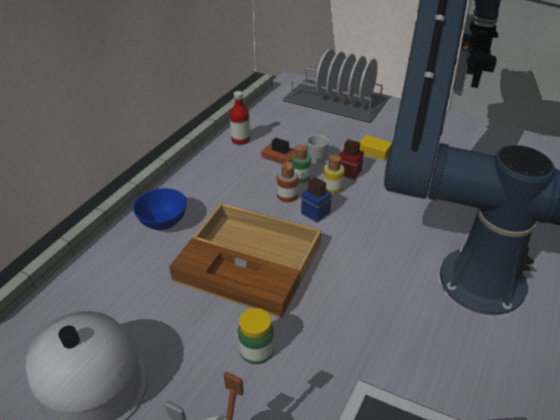

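The top view shows, at (u,v): orange jar (314,198), green jar (346,197), yellow jar (345,231), blue tin (303,233), red tin (376,237), flat tin (366,168), mug (383,199), sponge (421,248), pickles (148,255). The caddy is at about (223,211) with its deck to the left (world +y). No long tins are there. The side view agrees.

```bash
cat >> h.py <<'E'
def load(n):
    z=np.load(n); return z['im'],z['d'],(z['K'],z['D'],z['R'],z['c'])
def comps(mask,P,minpx=8):
    n,l,st,ce=cv2.connectedComponentsWithStats(mask.astype(np.uint8))
    for k in range(1,n):
        if st[k,4]>=minpx: yield ce[k],st[k,4],P[l==k]
def tri(c1,u1,c2,u2):
    a,b=rays(c1,[u1])[0],rays(c2,[u2])[0]; a/=np.linalg.norm(a); b/=np.linalg.norm(b)
    s=np.linalg.lstsq(np.c_[a,-b],c2[3]-c1[3],rcond=None)[0]
    p,q=c1[3]+s[0]*a,c2[3]+s[1]*b; return (p+q)/2,np.linalg.norm(p-q)
E
python3 - <<'E'
from h import *
im,d,cam=load('top0.npz'); P=cloud(d,cam)
im2,d2,cam2=load('side0.npz'); P2=cloud(d2,cam2)
for name,I,Q in(('top',im,P),('side',im2,P2)):
    print(name)
    box=(Q[...,0]>.25)&(Q[...,0]<.85)&(Q[...,1]>-.45)&(Q[...,1]<.4)
    for lo,hi in((.088,.125),(.052,.066)):
        print(lo)
        for c,n,pts in comps(box&(Q[...,2]>lo)&(Q[...,2]<hi),Q):
            print(np.round(c),n,np.round(np.median(pts,0),3),np.round((pts.min(0)+pts.max(0))/2,3),np.round(np.ptp(pts,0),3))
# caddy: rim/deck height
m=(abs(P[...,2]-.05)<.008)&(P[...,1]>.0)&(P[...,1]<.4)&(P[...,0]>.3)&(P[...,0]<.8)
n,l,st,ce=cv2.connectedComponentsWithStats(m.astype(np.uint8)); k=1+st[1:,4].argmax()
pts=P[l==k]; r=cv2.minAreaRect(pts[:,:2].astype(np.float32)); print('caddy',r,np.median(pts[:,2]),st[k])
b=cv2.boxPoints(r); print(b)
fl=(abs(P[...,2]-.008)<.006)&(cv2.fillPoly(np.zeros(m.shape,np.uint8),[cv2.convexHull(np.argwhere(l==k)[:,::-1].astype(np.int32))],1)>0)
print('floor',cv2.minAreaRect(P[fl][:,:2].astype(np.float32)),np.median(P[fl][:,2]))
rc=(P[...,2]<.042)&(P[...,2]>.02)&(cv2.fillPoly(np.zeros(m.shape,np.uint8),[cv2.convexHull(np.argwhere(l==k)[:,::-1].astype(np.int32))],1)>0)
for c,n,pts in comps(rc,P,20): print('rec',c,n,cv2.minAreaRect(pts[:,:2].astype(np.float32)),np.median(pts[:,2]))
E
```

```text
top
0.088
[376. 113.] 218 [ 0.805 -0.25   0.112] [ 0.818 -0.26   0.107] [0.056 0.062 0.037]
[347. 194.] 119 [ 0.56  -0.165  0.105] [ 0.56  -0.166  0.101] [0.032 0.033 0.026]
[315. 196.] 114 [ 0.553 -0.073  0.105] [ 0.555 -0.073  0.102] [0.034 0.029 0.025]
[304. 230.] 145 [ 0.454 -0.042  0.105] [ 0.454 -0.044  0.101] [0.043 0.031 0.025]
[346. 230.] 124 [ 0.457 -0.162  0.105] [ 0.458 -0.162  0.101] [0.033 0.034 0.025]
[379. 234.] 141 [ 0.446 -0.257  0.105] [ 0.445 -0.257  0.102] [0.037 0.028 0.024]
[152. 254.] 138 [0.38 0.39 0.1 ] [0.38  0.388 0.098] [0.057 0.024 0.02 ]
0.052
[231. 123.] 209 [0.796 0.19  0.059] [0.787 0.176 0.059] [0.126 0.139 0.014]
[367. 120.] 9 [ 0.806 -0.237  0.057] [ 0.808 -0.238  0.06 ] [0.02  0.01  0.011]
[376. 124.] 21 [ 0.793 -0.263  0.062] [ 0.795 -0.265  0.06 ] [0.011 0.034 0.011]
[368. 165.] 126 [ 0.663 -0.235  0.059] [ 0.663 -0.235  0.059] [0.051 0.023 0.013]
[201. 171.] 36 [0.635 0.266 0.054] [0.637 0.269 0.055] [0.029 0.03  0.006]
[185. 172.] 10 [0.634 0.312 0.055] [0.636 0.314 0.056] [0.015 0.013 0.006]
[213. 172.] 15 [0.638 0.227 0.054] [0.636 0.23  0.
[... 3946 characters left out ...]
335090637, 0.19819454848766327), (0.2793361246585846, 0.2529878616333008), 5.181044101715088) 0.05021276561112642 [ 179  163   90   97 3145]
[[0.369903   0.3115592 ]
 [0.39274862 0.05960498]
 [0.6709435  0.0848299 ]
 [0.6480979  0.33678412]]
floor ((0.5286613702774048, 0.20347942411899567), (0.2906503975391388, 0.2634981870651245), 5.114956855773926) 0.008139206144509914
rec [236.88888889 168.47474747] 99 ((0.654402494430542, 0.15822036564350128), (0.016881419345736504, 0.13046088814735413), 11.152546882629395) 0.030000714147661256
rec [198.01945525 212.4773022 ] 771 ((0.5163854360580444, 0.2724784016609192), (0.10485752671957016, 0.06864956021308899), 5.330158710479736) 0.026830924473049578
```

Call:
send_rows --pt "0.97 -0.62 -0.32 0 0 0.2" --pt "0.97 -0.62 -0.32 0 0 0.2" --pt "0.97 -0.62 -0.32 0 0 0.2" --pt "0.97 -0.62 -0.32 0 0 0.2" --pt "0.97 -0.62 -0.32 0 0 0.2" --pt "0.97 -0.62 -0.32 0 0 0.2" --pt "0.97 -0.62 -0.32 0 0 0.2" --pt "0.97 -0.62 -0.32 0 0 0.2" --grip 0.7

```text
time_s: 0.9
position: [0.3759, -0.3717, 0.3027]
tcp_rot: [[1.0, 0.002, -0.0], [0.002, -1.0, -0.001], [-0.0, 0.001, -1.0]]
force: [0.3, -0.6, -0.4]
opening: 0.7
grasp_force: 0.0
```

Call:
send_rows --pt "0.74 -0.89 0 0 0 0" --pt "0.74 -0.89 0 0 0 0" --pt "0.74 -0.89 0 0 0 0" --pt "0.74 -0.89 0 0 0 0" --pt "0.74 -0.89 0 0 0 0" --pt "0.74 -0.89 0 0 0 0" --pt "0.74 -0.89 0 0 0 0" --pt "0.74 -0.89 0 0 0 0" --pt "0.74 -0.89 0 0 0 0"

```text
time_s: 1.8
position: [0.5597, -0.1521, 0.3018]
tcp_rot: [[1.0, -0.004, -0.002], [-0.004, -1.0, -0.0], [-0.002, 0.0, -1.0]]
force: [-0.1, 0.3, 0.7]
opening: 0.701
grasp_force: 0.0
```

```bash
cat >> h.py <<'E'
def go(x,y,z,yaw=0):
    "shift and turn, in move units, from here to a world pose (tool down, tool x at yaw)"
    from scipy.spatial.transform import Rotation as Ro
    s=readout.read_state(); R=np.array(s['tcp_rot']); a=np.radians(yaw)
    G=np.array([[np.cos(a),np.sin(a),0],[np.sin(a),-np.cos(a),0],[0,0,-1]])
    return np.round(np.r_[R.T@(np.array([x,y,z])-s['position'])/.25,Ro.from_matrix(R.T@G).as_rotvec(degrees=True)/90],3)
def stat():
    s=readout.read_state(); print(round(s['time_s'],2),np.round(s['position'],4),np.round(s['tcp_rot'],3).tolist(),'F',np.round(s['force'],1),round(s['opening'],3),round(s['grasp_force'],1),np.round(s['joint_positions'],0))
def tops(im,d,cam,lo=.085,hi=.115,zt=None,box=(.38,.78,-.4,.4)):
    "handle/stopper tops: contour rays cast on the plane of their measured top"
    P=cloud(d,cam); Z=P[...,2]; B=(P[...,0]>box[0])&(P[...,0]<box[1])&(P[...,1]>box[2])&(P[...,1]<box[3])
    out=[]
    n,l,st,ce=cv2.connectedComponentsWithStats((B&(Z>lo)&(Z<hi)).astype(np.uint8))
    for k in range(1,n):
        if st[k,4]<60: continue
        z=np.percentile(Z[l==k],80); m=(l==k)&(abs(Z-z)<.006)
        cs,_=cv2.findContours(m.astype(np.uint8),0,1); c=max(cs,key=cv2.contourArea).reshape(-1,2)
        if len(c)<5: continue
        q=onz(cam,c,z)[:,:2].astype(np.float32); r=cv2.minAreaRect(q)
        out.append((np.round(ce[k]),np.array(r[0]),np.array(r[1]),r[2],z,np.median(im[m],0)))
    return out
E
python3 - <<'E'
from h import *
stat()
im,d,cam=grab('wrist'); save('w1',im); np.savez('w1.npz',im=im,d=d,K=cam[0],D=cam[1],R=cam[2],c=cam[3])
for lo,hi in((.085,.115),(.045,.07)):
    for t in tops(im,d,cam,lo,hi): print(t[0],np.round(t[1],4),np.round(t[2],4),round(t[3],1),round(t[4],4),t[5])
E
```

```text
1.8 [ 0.5597 -0.1521  0.3018] [[1.0, -0.004, -0.002], [-0.004, -1.0, -0.0], [-0.002, 0.0, -1.0]] F [-0.1  0.3  0.7] 0.701 0.0 [-26.  22.  83.  -0.  75.  64.]
[290. 188.] [ 0.5628 -0.1647] [0.0329 0.0326] 45.0 0.1061 [239. 198. 150.]
[214. 193.] [ 0.5564 -0.0705] [0.0317 0.0326] 87.2 0.106 [239.5 196.  148.5]
[192. 255.] [ 0.4752 -0.0358] [0.0097 0.0197] 38.8 0.1051 [102.  72.  54.]
[287. 256.] [ 0.4728 -0.1608] [0.0284 0.0097] 89.8 0.1054 [223. 172. 130.]
[39. 32.] [0.745  0.1457] [0.0232 0.095 ] 34.2 0.0606 [ 66. 118. 221.]
[341. 104.] [ 0.6637 -0.2313] [0.0243 0.0496] 86.9 0.0602 [48. 47. 50.]
[ 84. 145.] [0.5705 0.1427] [0.1861 0.1324] 5.2 0.051 [249. 229. 176.]
[ 13. 196.] [0.5552 0.2265] [0.1573 0.0314] 5.0 0.0511 [217. 152. 103.]
[375. 185.] [ 0.562  -0.2752] [0.0672 0.066 ] 47.5 0.0666 [249. 247. 247.]
[288. 167.] [ 0.5855 -0.1546] [0.0077 0.0375] 23.5 0.0694 [120. 179. 133.]
[231. 177.] [ 0.5767 -0.0786] [0.0467 0.0143] 67.8 0.069 [161.  101.5  78.5]
[200. 237.] [ 0.4801 -0.0336] [0.0334 0.0189] 77.7 0.0692 [ 63.5  99.  164. ]
[286. 239.] [ 0.4753 -0.1606] [0.0278 0.0553] 1.4 0.0686 [229. 208.  98.]
[362. 244.] [ 0.4729 -0.2686] [0.0286 0.0075] 89.8 0.0682 [148.   47.   43.5]
```

View pics/w1.png

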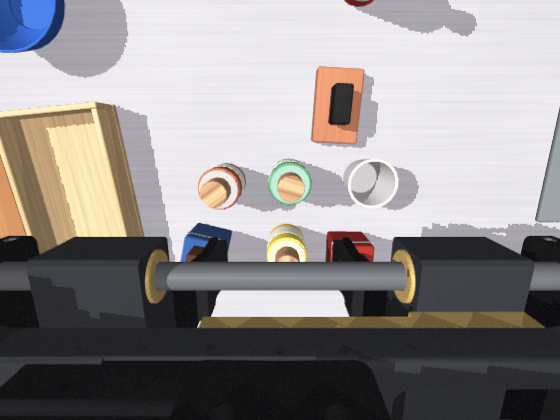

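The wrist view shows orange at (214,193), green at (290,188), mug at (375,185) and flat tin at (341,104), all in agreement with the top view to within 3–4 mm. The gripper hides everything below row 240, so I look again from further back and at the caddy.

Call:
send_rows --pt "-0.6 -0.7 0 0 0 0" --pt "-0.6 -0.7 0 0 0 0" --pt "-0.6 -0.7 0 0 0 0" --pt "-0.6 -0.7 0 0 0 0" --pt "-0.6 -0.7 0 0 0 0" --pt "-0.6 -0.7 0 0 0 0" --pt "-0.6 -0.7 0 0 0 0"

```text
time_s: 2.55
position: [0.411, 0.024, 0.3031]
tcp_rot: [[1.0, -0.002, 0.002], [-0.002, -1.0, -0.001], [0.002, 0.001, -1.0]]
force: [0.5, -0.9, 0.1]
opening: 0.699
grasp_force: 0.0
```

Call:
send_rows --pt "0 -0.68 0 0 0 0" --pt "0 -0.68 0 0 0 0" --pt "0 -0.68 0 0 0 0" --pt "0 -0.68 0 0 0 0" --pt "0 -0.68 0 0 0 0" --pt "0 -0.68 0 0 0 0"

```text
time_s: 3.15
position: [0.4124, 0.1939, 0.3023]
tcp_rot: [[1.0, -0.002, 0.0], [-0.002, -1.0, -0.001], [0.0, 0.001, -1.0]]
force: [-0.3, -0.3, 1.1]
opening: 0.698
grasp_force: 0.0
```

```bash
cat >> h.py <<'E'
def inv(cam,d,box,lo,hi,minpx=60):
    P=cloud(d,cam); Z=P[...,2]
    B=(P[...,0]>box[0])&(P[...,0]<box[1])&(P[...,1]>box[2])&(P[...,1]<box[3])&(Z>lo)&(Z<hi)
    return list(comps(B,P,minpx))
E
python3 - <<'E'
from h import *
stat()
im,d,cam=grab('wrist'); save('w2',im); np.savez('w2.npz',im=im,d=d,K=cam[0],D=cam[1],R=cam[2],c=cam[3])
for nm,lo,hi in(('rim',.044,.056),('recess',.02,.04),('floor',.002,.016)):
    for c,n,p in inv(cam,d,(.3,.75,.02,.4),lo,hi,300):
        r=cv2.minAreaRect(p[:,:2].astype(np.float32)); print(nm,np.round(c),n,np.round(r[0],4),np.round(r[1],4),round(r[2],1),np.round(np.median(p[:,2]),4))
E
```

```text
3.15 [0.4124 0.1939 0.3023] [[1.0, -0.002, 0.0], [-0.002, -1.0, -0.001], [0.0, 0.001, -1.0]] F [-0.3 -0.3  1.1] 0.698 0.0 [ 11.  11.  99.  -0.  70. 101.]
rim [238. 103.] 15646 [0.5152 0.2007] [0.2668 0.2508] 5.1 0.0505
recess [349. 117.] 984 [0.5177 0.1482] [0.2466 0.1312] 5.4 0.0303
recess [220. 107.] 4184 [0.5137 0.275 ] [0.1079 0.0673] 5.1 0.0267
floor [311.  93.] 17720 [0.5254 0.1488] [0.262 0.131] 5.3 0.0087
```

View pics/w2.png

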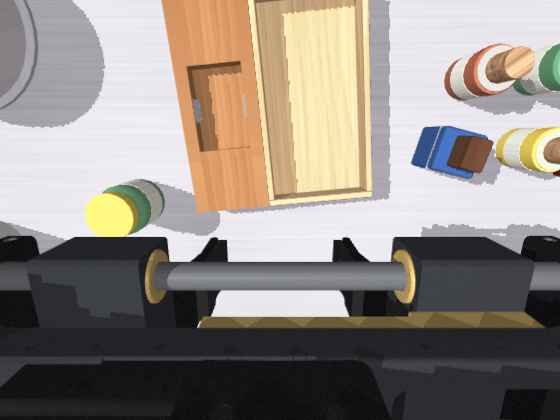

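The caddy view shows the recess near (220,107) with its clips at (196,110) and (244,105), and the bay floor centred at (311,93), yaw 5.2°. Next I look at the near row of objects.

Call:
send_rows --pt "-0.1 1.0 0 0 0 0" --pt "-0.1 1.0 0 0 0 0" --pt "-0.1 1.0 0 0 0 0" --pt "-0.1 1.0 0 0 0 0" --pt "-0.1 1.0 0 0 0 0" --pt "-0.1 1.0 0 0 0 0" --pt "-0.1 1.0 0 0 0 0"

```text
time_s: 3.9
position: [0.3854, -0.0576, 0.3026]
tcp_rot: [[1.0, -0.009, -0.0], [-0.009, -1.0, 0.0], [-0.0, -0.0, -1.0]]
force: [0.8, 0.1, 0.1]
opening: 0.699
grasp_force: 0.0
```

```bash

python3 - <<'E'
from h import *
stat()
im,d,cam=grab('wrist'); save('w3',im); np.savez('w3.npz',im=im,d=d,K=cam[0],D=cam[1],R=cam[2],c=cam[3])
for lo,hi in((.085,.115),(.062,.078)):
  for t in tops(im,d,cam,lo,hi): print(t[0],np.round(t[1],4),np.round(t[2],4),round(t[3],1),round(t[4],4),t[5])
# stopper heights by triangulation with the top view
imt,dt,ct=load('top0.npz'); import itertools
A=[t[0] for t in tops(im,d,cam)]; Bt=[t[0] for t in tops(imt,dt,ct)]
for a in A:
    x,e=min((tri(cam,a,ct,b) for b in Bt),key=lambda r:r[1]+abs(r[0][2]-.1)); print(a,np.round(x,3),round(e,4))
E
```

```text
3.9 [ 0.3854 -0.0576  0.3026] [[1.0, -0.009, -0.0], [-0.009, -1.0, 0.0], [-0.0, -0.0, -1.0]] F [0.8 0.1 0.1] 0.699 0.0 [-25.   5. 107.   0.  68.  65.]
[376.  30.] [ 0.5615 -0.1637] [0.0327 0.0345] 43.9 0.1061 [236. 190. 144.]
[290.  37.] [ 0.5551 -0.0698] [0.0323 0.0337] 89.5 0.1062 [237. 192. 146.]
[264. 131.] [ 0.4558 -0.0396] [0.0277 0.0396] 76.1 0.1061 [117.  80.  59.]
[367. 128.] [ 0.4591 -0.1597] [0.0325 0.0323] 3.0 0.1061 [237.  193.5 146. ]
[445. 139.] [ 0.4453 -0.2528] [0.0301 0.0385] 89.5 0.106 [116.   78.5  58. ]
[463.  37.] [ 0.5612 -0.2751] [0.0684 0.0666] 89.5 0.067 [246. 244. 244.]
[363.  44.] [ 0.5587 -0.1612] [0.0565 0.0516] 47.5 0.0736 [191. 234. 212.]
[288.  52.] [ 0.5541 -0.0697] [0.0565 0.0544] 85.6 0.0735 [242. 232. 224.]
[266. 131.] [ 0.4558 -0.0396] [0.0573 0.0573] 76.1 0.0711 [ 72. 114. 185.]
[354. 128.] [ 0.4588 -0.1585] [0.0559 0.0549] 0.4 0.0735 [250.  251.  220.5]
[425. 137.] [ 0.4457 -0.2528] [0.0586 0.0571] 89.5 0.0711 [200.  60.  56.]
[376.  30.] [ 0.563 -0.166  0.092] 0.003
[290.  37.] [ 0.544 -0.07   0.144] 0.0026
[264. 131.] [ 0.455 -0.041  0.092] 0.0045
[367. 128.] [ 0.459 -0.163  0.089] 0.0001
[445. 139.] [ 0.445 -0.258  0.091] 0.0001
```

View pics/w3.png

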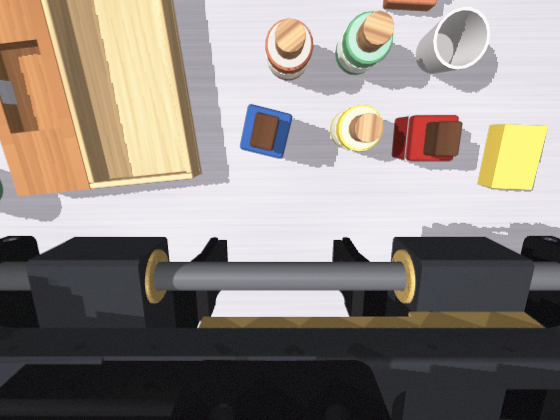

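The near-row view shows blue at (266,131), yellow at (367,128) and red at (445,139), with stopper tops at 0.106 and bodies about 57 mm wide, which fits the sizes given. I take the blue tin first (yaw −14°).

Call:
send_rows --pt "0.28 -0.075 0.2 0 0 0.15" --pt "0.28 -0.075 0.4 0 0 0.15" --pt "0.28 -0.075 0.57 0 0 0.15" --pt "0.28 -0.075 0.57 0 0 0.15" --pt "0.28 -0.075 0.57 0 0 0.15" --pt "0.28 -0.075 0.57 0 0 0.15" --pt "0.28 -0.075 0.57 0 0 0.15"

```text
time_s: 4.65
position: [0.4568, -0.036, 0.1615]
tcp_rot: [[0.972, -0.233, 0.003], [-0.233, -0.972, -0.001], [0.003, 0.0, -1.0]]
force: [0.6, 0.2, 0.4]
opening: 0.699
grasp_force: 0.0
```

```bash
python3 -c "
from h import *
stat(); print(go(.4558,-.0396,.078,-14))"
```

```text
4.65 [ 0.4568 -0.036   0.1615] [[0.972, -0.233, 0.003], [-0.233, -0.972, -0.001], [0.003, 0.0, -1.0]] F [0.6 0.2 0.4] 0.699 0.0 [-19.  23. 109.   0.  48.  85.]
[-0.001  0.015  0.334  0.    -0.002  0.006]
```

Call:
send_rows --pt "-0.001 0.012 0.15 0 0 0.006" --pt "-0.001 0.012 0.3 0 0 0.006" --pt "-0.001 0.012 0.334 0 0 0.006" --pt "-0.001 0.012 0.334 0 0 0.006"

```text
time_s: 5.05
position: [0.4548, -0.0392, 0.0768]
tcp_rot: [[0.97, -0.244, -0.001], [-0.244, -0.97, 0.0], [-0.001, -0.0, -1.0]]
force: [-0.7, -0.0, -0.0]
opening: 0.702
grasp_force: 0.0
```

Call:
send_rows --pt "0 0 0 0 0 0" --pt "0 0 0 0 0 0" --pt "0 0 0 0 0 0" --pt "0 0 0 0 0 0" --pt "0 0 0 0 0 0" --pt "0 0 0 0 0 0" --grip 0

```text
time_s: 5.65
position: [0.4551, -0.0394, 0.077]
tcp_rot: [[0.97, -0.244, 0.001], [-0.244, -0.97, -0.0], [0.001, 0.0, -1.0]]
force: [-0.1, -0.7, 3.8]
opening: 0.32
grasp_force: 30.0
```

Call:
send_rows --pt "0 0 -0.1 0 0 0" --pt "0 0 -0.2 0 0 0" --pt "0 0 -0.3 0 0 0" --pt "0 0 -0.4 0 0 0" --pt "0 0 -0.5 0 0 0" --pt "0 0 -0.56 0 0 0" --pt "0 0 -0.56 0 0 0"

```text
time_s: 6.35
position: [0.4559, -0.0395, 0.2181]
tcp_rot: [[0.97, -0.244, 0.004], [-0.244, -0.97, -0.001], [0.004, 0.0, -1.0]]
force: [0.2, -0.7, -2.3]
opening: 0.318
grasp_force: 30.0
```

```bash
python3 -c "
from h import *
stat(); print(go(.4327,.1732,.215,5.2))"
```

```text
6.35 [ 0.4559 -0.0395  0.2181] [[0.97, -0.244, 0.004], [-0.244, -0.97, -0.001], [0.004, 0.0, -1.0]] F [ 0.2 -0.7 -2.3] 0.318 30.0 [-19.  18. 106.   0.  56.  85.]
[-0.298 -0.803  0.011  0.001 -0.003 -0.215]
```

Call:
send_rows --pt "-0.05 -0.13 0 0 0 -0.04" --pt "-0.1 -0.27 0 0 0 -0.08" --pt "-0.15 -0.4 0 0 0 -0.12" --pt "-0.2 -0.54 0 0 0 -0.16" --pt "-0.25 -0.67 0 0 0 -0.2" --pt "-0.28 -0.76 0.01 0 0 -0.215" --pt "-0.298 -0.803 0.01 0 0 -0.215" --pt "-0.298 -0.803 0.01 0 0 -0.215" --pt "-0.298 -0.803 0.01 0 0 -0.215"

```text
time_s: 7.25
position: [0.4314, 0.1729, 0.2135]
tcp_rot: [[0.996, 0.091, -0.001], [0.091, -0.996, -0.001], [-0.001, 0.001, -1.0]]
force: [-0.0, -0.5, -2.8]
opening: 0.316
grasp_force: 30.0
```

```bash
python3 -c "
from h import *
stat(); print(go(.4327,.1732,.087,5.2))"
```

```text
7.25 [0.4314 0.1729 0.2135] [[0.996, 0.091, -0.001], [0.091, -0.996, -0.001], [-0.001, 0.001, -1.0]] F [-0.  -0.5 -2.8] 0.316 30.0 [  8.  19. 105.  -0.  56.  93.]
[ 0.006 -0.001  0.506  0.     0.001  0.   ]
```

Call:
send_rows --pt "0.005 0 0.12 0 0 0" --pt "0.005 0 0.24 0 0 0" --pt "0.005 0 0.34 0 0 0" --pt "0.005 0 0.42 0 0 0" --pt "0.005 0 0.47 0 0 0" --pt "0.005 0 0.49 0 0 0" --pt "0.005 0 0.505 0 0 0" --pt "0.005 0 0.505 0 0 0"

```text
time_s: 8.05
position: [0.4333, 0.1732, 0.0879]
tcp_rot: [[0.996, 0.09, 0.0], [0.09, -0.996, -0.0], [0.0, 0.0, -1.0]]
force: [-0.1, 0.6, -3.7]
opening: 0.32
grasp_force: 30.0
```

```bash
python3 -c "
from h import *
stat()"
```

```text
8.05 [0.4333 0.1732 0.0879] [[0.996, 0.09, 0.0], [0.09, -0.996, -0.0], [0.0, 0.0, -1.0]] F [-0.1  0.6 -3.7] 0.32 30.0 [  8.  32. 111.  -0.  37.  93.]
```

Call:
send_rows --pt "0 0 0.006 0 0 0" --pt "0 0 0.006 0 0 0"

```text
time_s: 8.25
position: [0.4333, 0.1737, 0.0868]
tcp_rot: [[0.996, 0.091, 0.001], [0.091, -0.996, 0.0], [0.001, -0.0, -1.0]]
force: [-0.5, 1.0, -2.9]
opening: 0.319
grasp_force: 30.0
```

Call:
send_rows --pt "0 0 0.006 0 0 0" --pt "0 0 0.006 0 0 0" --pt "0 0 0.006 0 0 0" --pt "0 0 0.006 0 0 0" --pt "0 0 -0.05 0 0 0" --pt "0 0 -0.15 0 0 0" --pt "0 0 -0.35 0 0 0" --pt "0 0 -0.55 0 0 0" --pt "0 0 -0.75 0 0 0" --pt "0 0 -0.85 0 0 0" --pt "0 0 -0.85 0 0 0" --grip 0.55

```text
time_s: 9.35
position: [0.4354, 0.1742, 0.3032]
tcp_rot: [[0.996, 0.091, 0.01], [0.091, -0.996, 0.002], [0.011, -0.001, -1.0]]
force: [0.4, 0.0, -0.4]
opening: 0.55
grasp_force: 0.0
```

Call:
send_rows --pt "-0.15 1 0 0 0 0.058" --pt "-0.15 1 0 0 0 0.058" --pt "-0.15 1 0 0 0 0.058" --pt "-0.15 1 0 0 0 0.058" --pt "-0.15 1 0 0 0 0.058" --pt "-0.15 1 0 0 0 0.058" --pt "-0.15 1 0 0 0 0.058" --pt "-0.15 1 0 0 0 0.058" --grip 0.7

```text
time_s: 10.15
position: [0.4175, -0.0775, 0.2979]
tcp_rot: [[1.0, 0.001, -0.002], [0.001, -1.0, 0.002], [-0.002, -0.002, -1.0]]
force: [0.8, -0.2, -0.4]
opening: 0.699
grasp_force: 0.0
```

```bash
cat >> h.py <<'E'
def look(tag):
    im,d,cam=grab('wrist'); save(tag,im); np.savez(tag+'.npz',im=im,d=d,K=cam[0],D=cam[1],R=cam[2],c=cam[3])
    for t in tops(im,d,cam)+tops(im,d,cam,.045,.066,box=(.5,.72,-.4,-.1)): print(t[0],np.round(t[1],4),np.round(t[2],4),round(t[3],1),round(t[4],4),t[5])
E
python3 -c "
from h import *
stat(); look('w4')
"
```

```text
10.15 [ 0.4175 -0.0775  0.2979] [[1.0, 0.001, -0.002], [0.001, -1.0, 0.002], [-0.002, -0.002, -1.0]] F [ 0.8 -0.2 -0.4] 0.699 0.0 [-26.   9. 103.   0.  68.  64.]
[359.  61.] [ 0.5616 -0.1641] [0.0334 0.0331] 48.8 0.1061 [237. 192. 145.]
[274.  68.] [ 0.5554 -0.0699] [0.0329 0.0316] 0.0 0.1061 [238. 193. 147.]
[449. 149.] [ 0.4672 -0.2763] [0.0299 0.0396] 86.0 0.1059 [116.  78.  58.]
[350. 156.] [ 0.4592 -0.1597] [0.0335 0.0326] 4.1 0.1062 [238. 195. 147.]
[ 72. 177.] [0.4349 0.1715] [0.0397 0.0305] 5.4 0.1137 [116.  79.  58.]
[457.  63.] [ 0.5664 -0.2882] [0.0665 0.0399] 19.8 0.0635 [200. 195. 194.]
[420.  77.] [ 0.5553 -0.252 ] [0.0604 0.0218] 15.5 0.0645 [186. 182. 182.]
[336.  83.] [ 0.5453 -0.1461] [0.0414 0.0098] 42.6 0.0609 [ 91.5 127.   99.5]
```

The red tin has been knocked from (0.445,−0.253) to (0.467,−0.276); blue stands in the bay at height 0.1137, as expected. Next is orange.

Call:
send_rows --pt "0.2 -0.02 0.1 0 0 0" --pt "0.4 -0.03 0.25 0 0 0" --pt "0.55 -0.03 0.4 0 0 0" --pt "0.55 -0.03 0.5 0 0 0" --pt "0.55 -0.03 0.5 0 0 0" --pt "0.55 -0.03 0.5 0 0 0" --pt "0.55 -0.03 0.65 0 0 0" --pt "0.55 -0.03 0.8 0 0 0" --pt "0.55 -0.03 0.88 0 0 0" --pt "0.55 -0.03 0.88 0 0 0"

```text
time_s: 11.2
position: [0.5542, -0.0701, 0.079]
tcp_rot: [[1.0, 0.001, -0.002], [0.001, -1.0, 0.001], [-0.002, -0.001, -1.0]]
force: [-1.5, 1.0, 0.0]
opening: 0.701
grasp_force: 0.0
```

Call:
send_rows --pt "0 0 0 0 0 0" --pt "0 0 0 0 0 0" --pt "0 0 0 0 0 0" --pt "0 0 0 0 0 0" --pt "0 0 0 0 0 0" --grip 0

```text
time_s: 11.7
position: [0.5565, -0.0711, 0.0799]
tcp_rot: [[1.0, -0.0, 0.002], [-0.0, -1.0, -0.0], [0.002, 0.0, -1.0]]
force: [-0.0, 2.6, 5.2]
opening: 0.38
grasp_force: 30.0
```

Call:
send_rows --pt "0 0 -0.1 0 0 0" --pt "0 0 -0.2 0 0 0" --pt "0 0 -0.3 0 0 0" --pt "0 0 -0.4 0 0 0" --pt "0 0 -0.5 0 0 0" --pt "0 0 -0.56 0 0 0" --pt "0 0 -0.56 0 0 0"

```text
time_s: 12.4
position: [0.5571, -0.0716, 0.2209]
tcp_rot: [[1.0, 0.0, 0.005], [0.0, -1.0, -0.002], [0.005, 0.002, -1.0]]
force: [0.3, -0.0, -1.6]
opening: 0.382
grasp_force: 30.0
```

```bash
python3 -c "
from h import *
stat(); print(go(.5223,.1814,.215,5.2))"
```

```text
12.4 [ 0.5571 -0.0716  0.2209] [[1.0, 0.0, 0.005], [0.0, -1.0, -0.002], [0.005, 0.002, -1.0]] F [ 0.3 -0.  -1.6] 0.382 30.0 [-19.  25.  92.  -0.  63.  71.]
[-1.390e-01 -1.012e+00  2.100e-02  1.000e-03 -3.000e-03 -5.800e-02]
```

Call:
send_rows --pt "-0.02 -0.14 0 0 0 -0.01" --pt "-0.04 -0.3 0 0 0 -0.02" --pt "-0.07 -0.46 0 0 0 -0.03" --pt "-0.09 -0.62 0 0 0 -0.04" --pt "-0.11 -0.78 0 0 0 -0.05" --pt "-0.13 -0.92 0 0 0 -0.058" --pt "-0.14 -1 0 0 0 -0.058" --pt "-0.14 -1 0 0 0 -0.058" --pt "-0.14 -1 0 0 0 -0.058" --pt "-0.14 -1 0 0 0 -0.058"

```text
time_s: 13.4
position: [0.5206, 0.1778, 0.218]
tcp_rot: [[0.996, 0.09, -0.001], [0.09, -0.996, -0.001], [-0.002, 0.001, -1.0]]
force: [0.6, -0.4, -2.0]
opening: 0.378
grasp_force: 29.9
```

```bash
python3 -c "
from h import *
stat(); print(go(.5223,.1814,.089,5.2))"
```

```text
13.4 [0.5206 0.1778 0.218 ] [[0.996, 0.09, -0.001], [0.09, -0.996, -0.001], [-0.002, 0.001, -1.0]] F [ 0.6 -0.4 -2. ] 0.378 29.9 [ 7. 25. 93. -0. 62. 92.]
[ 0.009 -0.014  0.516  0.     0.001 -0.   ]
```

Call:
send_rows --pt "0.008 -0.013 0.12 0 0 0" --pt "0.008 -0.013 0.24 0 0 0" --pt "0.008 -0.013 0.34 0 0 0" --pt "0.008 -0.013 0.42 0 0 0" --pt "0.008 -0.013 0.47 0 0 0" --pt "0.008 -0.013 0.5 0 0 0" --pt "0.008 -0.013 0.515 0 0 0" --pt "0.008 -0.013 0.515 0 0 0" --pt "0.008 -0.013 0.515 0 0 0"

```text
time_s: 14.3
position: [0.5232, 0.1823, 0.0908]
tcp_rot: [[0.996, 0.091, 0.002], [0.091, -0.996, 0.0], [0.002, -0.0, -1.0]]
force: [1.0, 0.3, -2.1]
opening: 0.38
grasp_force: 29.9
```

Call:
send_rows --pt "0 0 0 0 0 0" --pt "0 0 0 0 0 0" --pt "0 0 0 0 0 0" --pt "0 0 0 0 0 0" --pt "0 0 -0.05 0 0 0" --pt "0 0 -0.15 0 0 0" --pt "0 0 -0.35 0 0 0" --pt "0 0 -0.55 0 0 0" --pt "0 0 -0.75 0 0 0" --pt "0 0 -0.85 0 0 0" --pt "0 0 -0.85 0 0 0" --grip 0.55

```text
time_s: 15.4
position: [0.5251, 0.1828, 0.3086]
tcp_rot: [[0.996, 0.091, 0.012], [0.091, -0.996, 0.002], [0.012, -0.001, -1.0]]
force: [0.6, -0.3, -0.2]
opening: 0.553
grasp_force: 0.0
```

Call:
send_rows --pt "-0.57 0.95 0 0 0 0.058" --pt "-0.57 0.95 0 0 0 0.058" --pt "-0.57 0.95 0 0 0 0.058" --pt "-0.57 0.95 0 0 0 0.058" --pt "-0.57 0.95 0 0 0 0.058" --pt "-0.57 0.95 0 0 0 0.058" --pt "-0.57 0.95 0 0 0 0.058" --pt "-0.57 0.95 0 0 0 0.058" --pt "-0.57 0.95 0 0 0 0.058" --grip 0.7

```text
time_s: 16.3
position: [0.4022, -0.0664, 0.3022]
tcp_rot: [[1.0, 0.001, -0.001], [0.001, -1.0, 0.001], [-0.001, -0.001, -1.0]]
force: [0.4, 0.3, -0.5]
opening: 0.704
grasp_force: 0.0
```

```bash
python3 -c "
from h import *
stat(); look('w5'); print(go(.4592,-.1597,.078))
"
```

```text
16.3 [ 0.4022 -0.0664  0.3022] [[1.0, 0.001, -0.001], [0.001, -1.0, 0.001], [-0.001, -0.001, -1.0]] F [ 0.4  0.3 -0.5] 0.704 0.0 [-25.   7. 105.   0.  68.  65.]
[369.  48.] [ 0.5617 -0.1638] [0.0333 0.0336] 0.0 0.1061 [238. 193. 146.]
[59. 85.] [0.5221 0.1815] [0.0366 0.0325] 90.0 0.1139 [235. 188. 142.]
[458. 136.] [ 0.467  -0.2761] [0.0302 0.0396] 85.7 0.1059 [117.  79.  58.]
[359. 143.] [ 0.4593 -0.1595] [0.0323 0.0327] 3.2 0.1061 [238. 196. 148.]
[ 81. 164.] [0.4348 0.171 ] [0.0397 0.0314] 5.2 0.1137 [117.  80.  58.]
[465.  50.] [ 0.5658 -0.2879] [0.0644 0.0434] 24.6 0.0633 [195.5 191.  191. ]
[428.  66.] [ 0.5522 -0.2524] [0.0578 0.0208] 20.4 0.0648 [189. 185. 185.]
[344.  70.] [ 0.5473 -0.1498] [0.0523 0.0177] 44.7 0.0618 [ 84. 120.  92.]
[ 0.227  0.375  0.897 -0.     0.     0.001]
```

Call:
send_rows --pt "0.1 0.18 0.1 0 0 0" --pt "0.2 0.34 0.25 0 0 0" --pt "0.227 0.375 0.4 0 0 0" --pt "0.227 0.375 0.5 0 0 0" --pt "0.227 0.375 0.5 0 0 0" --pt "0.227 0.375 0.5 0 0 0" --pt "0.227 0.375 0.65 0 0 0" --pt "0.227 0.375 0.8 0 0 0" --pt "0.227 0.375 0.897 0 0 0" --pt "0.227 0.375 0.897 0 0 0"

```text
time_s: 17.35
position: [0.4585, -0.1597, 0.0778]
tcp_rot: [[1.0, 0.002, -0.002], [0.002, -1.0, 0.001], [-0.002, -0.001, -1.0]]
force: [-0.3, -0.2, 0.7]
opening: 0.697
grasp_force: 0.0
```

Call:
send_rows --pt "0 0 0 0 0 0" --pt "0 0 0 0 0 0" --pt "0 0 0 0 0 0" --pt "0 0 0 0 0 0" --pt "0 0 0 0 0 0" --grip 0

```text
time_s: 17.85
position: [0.4596, -0.1614, 0.0793]
tcp_rot: [[1.0, 0.0, 0.002], [0.0, -1.0, -0.001], [0.002, 0.001, -1.0]]
force: [-0.7, -0.1, 6.8]
opening: 0.377
grasp_force: 30.0
```

Call:
send_rows --pt "0 0 -0.1 0 0 0" --pt "0 0 -0.2 0 0 0" --pt "0 0 -0.3 0 0 0" --pt "0 0 -0.4 0 0 0" --pt "0 0 -0.5 0 0 0" --pt "0 0 -0.57 0 0 0" --pt "0 0 -0.57 0 0 0"

```text
time_s: 18.55
position: [0.4601, -0.1617, 0.2228]
tcp_rot: [[1.0, 0.0, 0.004], [0.0, -1.0, -0.003], [0.004, 0.003, -1.0]]
force: [1.6, 0.3, -2.8]
opening: 0.384
grasp_force: 30.0
```

```bash
python3 -c "
from h import *
stat(); print(go(.6119,.1895,.22,5.2))"
```

```text
18.55 [ 0.4601 -0.1617  0.2228] [[1.0, 0.0, 0.004], [0.0, -1.0, -0.003], [0.004, 0.003, -1.0]] F [ 1.6  0.3 -2.8] 0.384 30.0 [-33.  20. 102.   0.  59.  57.]
[ 0.607 -1.405  0.01   0.002 -0.003 -0.058]
```

Call:
send_rows --pt "0.06 -0.14 0 0 0 -0.01" --pt "0.13 -0.3 0 0 0 -0.02" --pt "0.2 -0.46 0 0 0 -0.03" --pt "0.27 -0.62 0 0 0 -0.04" --pt "0.34 -0.78 0 0 0 -0.05" --pt "0.4 -0.92 0 0 0 -0.058" --pt "0.43 -1 0 0 0 -0.058"

```text
time_s: 19.25
position: [0.5663, 0.092, 0.2188]
tcp_rot: [[0.996, 0.094, -0.002], [0.094, -0.996, 0.001], [-0.002, -0.001, -1.0]]
force: [-0.5, 0.0, -3.0]
opening: 0.382
grasp_force: 30.0
```

Call:
send_rows --pt "0.05 -0.14 0 0 0 0" --pt "0.1 -0.28 0 0 0 0" --pt "0.13 -0.37 0 0 0 0" --pt "0.14 -0.4 0 0 0 0" --pt "0.14 -0.42 0 0 0 0" --pt "0.14 -0.42 0 0 0 0" --pt "0.14 -0.42 0 0 0 0"

```text
time_s: 19.95
position: [0.5912, 0.1956, 0.2203]
tcp_rot: [[0.996, 0.09, -0.001], [0.09, -0.996, -0.001], [-0.001, 0.001, -1.0]]
force: [-0.3, 0.3, -2.9]
opening: 0.379
grasp_force: 30.0
```

```bash
python3 -c "
from h import *
stat(); print(go(.6119,.1895,.0885,5.2))"
```

```text
19.95 [0.5912 0.1956 0.2203] [[0.996, 0.09, -0.001], [0.09, -0.996, -0.001], [-0.001, 0.001, -1.0]] F [-0.3  0.3 -2.9] 0.379 30.0 [ 8. 30. 82. -0. 67. 93.]
[ 0.081  0.031  0.527  0.     0.001 -0.   ]
```

Call:
send_rows --pt "0.05 0.02 0 0 0 0" --pt "0.08 0.03 0.08 0 0 0" --pt "0.08 0.03 0.16 0 0 0" --pt "0.08 0.03 0.24 0 0 0" --pt "0.08 0.03 0.34 0 0 0" --pt "0.08 0.03 0.42 0 0 0" --pt "0.08 0.03 0.47 0 0 0" --pt "0.08 0.03 0.505 0 0 0" --pt "0.08 0.03 0.525 0 0 0" --pt "0.08 0.03 0.525 0 0 0" --pt "0.08 0.03 0.525 0 0 0"

```text
time_s: 21.05
position: [0.6131, 0.1912, 0.0904]
tcp_rot: [[0.996, 0.091, 0.002], [0.091, -0.996, 0.0], [0.002, -0.0, -1.0]]
force: [0.5, 0.8, -2.2]
opening: 0.381
grasp_force: 30.0
```

Call:
send_rows --pt "0 0 0 0 0 0" --pt "0 0 0 0 0 0" --pt "0 0 0 0 0 0" --pt "0 0 0 0 0 0" --pt "0 0 -0.05 0 0 0" --pt "0 0 -0.15 0 0 0" --pt "0 0 -0.35 0 0 0" --pt "0 0 -0.55 0 0 0" --pt "0 0 -0.75 0 0 0" --pt "0 0 -0.85 0 0 0" --pt "0 0 -0.85 0 0 0" --grip 0.55

```text
time_s: 22.15
position: [0.6151, 0.1916, 0.3091]
tcp_rot: [[0.996, 0.091, 0.013], [0.091, -0.996, 0.002], [0.013, -0.001, -1.0]]
force: [0.1, -0.8, 0.2]
opening: 0.553
grasp_force: 0.0
```

Call:
send_rows --pt "-0.92 1 0 0 0 0.1" --pt "-0.92 1 0 0 0 0.1" --pt "-0.92 1 0 0 0 0.1" --pt "-0.92 1 0 0 0 0.1" --pt "-0.92 1 0 0 0 0.1" --pt "-0.92 1 0 0 0 0.1" --pt "-0.92 1 0 0 0 0.1" --pt "-0.92 1 0 0 0 0.1" --pt "-0.92 1 0 0 0 0.1" --pt "-0.92 1 0 0 0 0.1" --grip 0.7

```text
time_s: 23.15
position: [0.4063, -0.0781, 0.3018]
tcp_rot: [[0.998, -0.065, -0.0], [-0.065, -0.998, 0.001], [-0.0, -0.001, -1.0]]
force: [-0.1, 0.7, 0.6]
opening: 0.697
grasp_force: 0.0
```

```bash
python3 -c "
from h import *
stat(); look('w6'); print(go(.467,-.2762,.078,-4))
"
```

```text
23.15 [ 0.4063 -0.0781  0.3018] [[0.998, -0.065, -0.0], [-0.065, -0.998, 0.001], [-0.0, -0.001, -1.0]] F [-0.1  0.7  0.6] 0.697 0.0 [-26.   7. 104.   0.  68.  67.]
[21. 20.] [0.6096 0.1853] [0.0274 0.0319] 73.1 0.1137 [230.  181.5 137. ]
[349.  46.] [ 0.5614 -0.1639] [0.0324 0.0333] 88.9 0.1062 [238. 193. 146.]
[ 46. 105.] [0.5226 0.1817] [0.0364 0.0325] 86.2 0.1138 [235. 188. 142.]
[446. 128.] [ 0.4669 -0.2764] [0.0298 0.0389] 86.3 0.1059 [117.  79.  58.]
[ 73. 181.] [0.4348 0.1713] [0.0396 0.0309] 4.9 0.1137 [118.  80.  59.]
[447.  41.] [ 0.5669 -0.2902] [0.0651 0.0386] 16.8 0.0637 [204. 199. 199.]
[412.  61.] [ 0.5487 -0.2538] [0.0586 0.0188] 30.0 0.0645 [185. 181. 181.]
[328.  72.] [ 0.5462 -0.1487] [0.0489 0.0145] 45.8 0.0611 [ 91. 127.  99.]
[ 0.293  0.776  0.895 -0.     0.     0.004]
```

Call:
send_rows --pt "0.07 0.2 0 0 0 0" --pt "0.15 0.4 0.1 0 0 0" --pt "0.22 0.58 0.2 0 0 0" --pt "0.28 0.74 0.35 0 0 0" --pt "0.293 0.776 0.5 0 0 0.004" --pt "0.293 0.776 0.5 0 0 0.004" --pt "0.293 0.776 0.5 0 0 0.004" --pt "0.293 0.776 0.65 0 0 0.004" --pt "0.293 0.776 0.8 0 0 0.004" --pt "0.293 0.776 0.895 0 0 0.004" --pt "0.293 0.776 0.895 0 0 0.004"

```text
time_s: 24.3
position: [0.4658, -0.2744, 0.0776]
tcp_rot: [[0.998, -0.07, -0.003], [-0.07, -0.998, 0.003], [-0.003, -0.003, -1.0]]
force: [0.2, 1.0, 0.1]
opening: 0.7
grasp_force: 0.0
```

Call:
send_rows --pt "0 0 0 0 0 0" --pt "0 0 0 0 0 0" --pt "0 0 0 0 0 0" --pt "0 0 0 0 0 0" --pt "0 0 0 0 0 0" --pt "0 0 0 0 0 0" --grip 0

```text
time_s: 24.9
position: [0.4669, -0.2779, 0.079]
tcp_rot: [[0.997, -0.072, 0.001], [-0.072, -0.997, -0.001], [0.001, 0.001, -1.0]]
force: [-0.1, -1.2, 4.2]
opening: 0.317
grasp_force: 29.8
```

Call:
send_rows --pt "0 0 -0.1 0 0 0" --pt "0 0 -0.2 0 0 0" --pt "0 0 -0.3 0 0 0" --pt "0 0 -0.4 0 0 0" --pt "0 0 -0.5 0 0 0" --pt "0 0 -0.57 0 0 0" --pt "0 0 -0.57 0 0 0"

```text
time_s: 25.6
position: [0.4673, -0.2779, 0.2227]
tcp_rot: [[0.997, -0.072, 0.003], [-0.072, -0.997, -0.003], [0.004, 0.003, -1.0]]
force: [-0.1, -0.7, -3.3]
opening: 0.32
grasp_force: 29.8
```

```bash
python3 -c "
from h import *
stat(); print(go(.4833,.1125,.22,5.2))"
```

```text
25.6 [ 0.4673 -0.2779  0.2227] [[0.997, -0.072, 0.003], [-0.072, -0.997, -0.003], [0.004, 0.003, -1.0]] F [-0.1 -0.7 -3.3] 0.32 29.8 [-43.  24.  94.   0.  62.  52.]
[-0.049 -1.562  0.006  0.002 -0.002 -0.104]
```

Call:
send_rows --pt "0 -0.14 0 0 0 0" --pt "-0.01 -0.3 0 0 0 0" --pt "-0.02 -0.46 0 0 0 0" --pt "-0.02 -0.62 0 0 0 0" --pt "-0.02 -0.78 0 0 0 0" --pt "-0.03 -0.92 0 0 0 0" --pt "-0.03 -1 0 0 0 0"

```text
time_s: 26.3
position: [0.4746, -0.0242, 0.219]
tcp_rot: [[0.998, -0.07, -0.005], [-0.07, -0.998, 0.002], [-0.005, -0.002, -1.0]]
force: [-0.9, -0.6, -2.0]
opening: 0.32
grasp_force: 29.8
```

Call:
send_rows --pt "0 -0.14 0 0 0 -0.02" --pt "-0.01 -0.28 0 0 0 -0.05" --pt "-0.02 -0.42 0 0 0 -0.08" --pt "-0.02 -0.52 0 0 0 -0.104" --pt "-0.02 -0.56 0 0 0 -0.104" --pt "-0.02 -0.56 0 0 0 -0.104" --pt "-0.02 -0.56 0 0 0 -0.104"

```text
time_s: 27.0
position: [0.4815, 0.1121, 0.22]
tcp_rot: [[0.996, 0.091, -0.002], [0.091, -0.996, -0.001], [-0.002, 0.001, -1.0]]
force: [-0.1, -0.2, -2.3]
opening: 0.317
grasp_force: 29.8
```

```bash
python3 -c "
from h import *
stat(); print(go(.4833,.1125,.0885,5.2))"
```

```text
27.0 [0.4815 0.1121 0.22  ] [[0.996, 0.091, -0.002], [0.091, -0.996, -0.001], [-0.002, 0.001, -1.0]] F [-0.1 -0.2 -2.3] 0.317 29.8 [  0.  20. 101.  -0.  59.  85.]
[ 0.008 -0.001  0.526  0.     0.001  0.   ]
```

Call:
send_rows --pt "0.008 0 0.08 0 0 0" --pt "0.008 0 0.16 0 0 0" --pt "0.008 0 0.24 0 0 0" --pt "0.008 0 0.34 0 0 0" --pt "0.008 0 0.42 0 0 0" --pt "0.008 0 0.47 0 0 0" --pt "0.008 0 0.505 0 0 0" --pt "0.008 0 0.525 0 0 0" --pt "0.008 0 0.525 0 0 0" --pt "0.008 0 0.525 0 0 0"

```text
time_s: 28.0
position: [0.4845, 0.1126, 0.09]
tcp_rot: [[0.996, 0.091, 0.001], [0.091, -0.996, -0.0], [0.001, 0.0, -1.0]]
force: [0.6, 0.6, -1.8]
opening: 0.32
grasp_force: 29.8
```

Call:
send_rows --pt "0 0 0 0 0 0" --pt "0 0 0 0 0 0" --pt "0 0 0 0 0 0" --pt "0 0 0 0 0 0" --pt "0 0 -0.05 0 0 0" --pt "0 0 -0.15 0 0 0" --pt "0 0 -0.35 0 0 0" --pt "0 0 -0.55 0 0 0" --pt "0 0 -0.75 0 0 0" --pt "0 0 -0.85 0 0 0" --pt "0 0 -0.85 0 0 0" --grip 0.55

```text
time_s: 29.1
position: [0.4866, 0.1131, 0.3068]
tcp_rot: [[0.996, 0.091, 0.011], [0.091, -0.996, 0.0], [0.011, 0.001, -1.0]]
force: [0.6, 0.6, 0.2]
opening: 0.551
grasp_force: 0.0
```

Call:
send_rows --pt "-0.32 0.82 0 0 0 0.058" --pt "-0.32 0.82 0 0 0 0.058" --pt "-0.32 0.82 0 0 0 0.058" --pt "-0.32 0.82 0 0 0 0.058" --pt "-0.32 0.82 0 0 0 0.058" --pt "-0.32 0.82 0 0 0 0.058" --pt "-0.32 0.82 0 0 0 0.058" --pt "-0.32 0.82 0 0 0 0.058" --grip 0.7

```text
time_s: 29.9
position: [0.4228, -0.0973, 0.3015]
tcp_rot: [[1.0, 0.001, -0.001], [0.001, -1.0, 0.001], [-0.001, -0.001, -1.0]]
force: [-0.1, 0.4, -0.4]
opening: 0.699
grasp_force: 0.0
```

```bash
python3 -c "
from h import *
stat(); look('w7'); print(go(.5615,-.1639,.078,0))
"
```

```text
29.9 [ 0.4228 -0.0973  0.3015] [[1.0, 0.001, -0.001], [0.001, -1.0, 0.001], [-0.001, -0.001, -1.0]] F [-0.1  0.4 -0.4] 0.699 0.0 [-28.   9. 102.   0.  69.  62.]
[18. 19.] [0.6085 0.1814] [0.0222 0.0304] 76.9 0.1135 [219. 168. 127.]
[340.  68.] [ 0.5616 -0.1636] [0.0333 0.0329] 3.7 0.1062 [239. 195. 147.]
[ 35. 104.] [0.5224 0.1817] [0.0324 0.0368] 0.0 0.1138 [235. 188. 142.]
[103. 138.] [0.4851 0.1097] [0.0397 0.03  ] 5.4 0.1137 [119.  80.  59.]
[ 58. 181.] [0.435 0.171] [0.0397 0.0313] 5.2 0.1138 [118.  80.  59.]
[391.   4.] [ 0.6401 -0.2301] [0.0062 0.0239] 0.1 0.0593 [33. 32. 34.]
[428.  72.] [ 0.5667 -0.2874] [0.0659 0.0389] 21.5 0.0641 [198. 194. 193.]
[319.  89.] [ 0.5376 -0.153 ] [0.0282 0.0037] 65.3 0.0617 [ 98. 130. 104.]
[ 0.554  0.269  0.894 -0.001  0.001  0.001]
```

Call:
send_rows --pt "0.18 0.1 0.1 0 0 0" --pt "0.36 0.2 0.25 0 0 0" --pt "0.5 0.26 0.4 0 0 0" --pt "0.554 0.268 0.5 0 0 0" --pt "0.554 0.268 0.5 0 0 0" --pt "0.554 0.268 0.5 0 0 0" --pt "0.554 0.268 0.65 0 0 0" --pt "0.554 0.268 0.8 0 0 0" --pt "0.554 0.268 0.894 0 0 0" --pt "0.554 0.268 0.894 0 0 0"

```text
time_s: 30.95
position: [0.5596, -0.1637, 0.0785]
tcp_rot: [[1.0, 0.001, -0.003], [0.001, -1.0, 0.002], [-0.003, -0.002, -1.0]]
force: [-0.3, 0.3, -0.1]
opening: 0.696
grasp_force: 0.0
```

Call:
send_rows --pt "0 0 0 0 0 0" --pt "0 0 0 0 0 0" --pt "0 0 0 0 0 0" --pt "0 0 0 0 0 0" --pt "0 0 0 0 0 0" --grip 0

```text
time_s: 31.45
position: [0.5622, -0.1656, 0.0798]
tcp_rot: [[1.0, 0.0, 0.002], [0.0, -1.0, -0.001], [0.002, 0.001, -1.0]]
force: [-1.2, 1.5, 6.2]
opening: 0.383
grasp_force: 30.0
```

Call:
send_rows --pt "0 0 -0.1 0 0 0" --pt "0 0 -0.2 0 0 0" --pt "0 0 -0.3 0 0 0" --pt "0 0 -0.4 0 0 0" --pt "0 0 -0.5 0 0 0" --pt "0 0 -0.57 0 0 0" --pt "0 0 -0.57 0 0 0"

```text
time_s: 32.15
position: [0.5629, -0.1662, 0.2234]
tcp_rot: [[1.0, 0.0, 0.005], [0.0, -1.0, -0.003], [0.005, 0.003, -1.0]]
force: [0.0, -0.3, -2.6]
opening: 0.387
grasp_force: 30.0
```

```bash
python3 -c "
from h import *
stat(); print(go(.5729,.1207,.22,5.2))"
```

```text
32.15 [ 0.5629 -0.1662  0.2234] [[1.0, 0.0, 0.005], [0.0, -1.0, -0.003], [0.005, 0.003, -1.0]] F [ 0.  -0.3 -2.6] 0.387 30.0 [-27.  27.  88.  -0.  65.  63.]
[ 0.04  -1.148  0.011  0.002 -0.003 -0.058]
```

Call:
send_rows --pt "0 -0.14 0 0 0 0" --pt "0.01 -0.3 0 0 0 0" --pt "0.02 -0.46 0 0 0 0" --pt "0.02 -0.62 0 0 0 0" --pt "0.03 -0.78 0 0 0 0" --pt "0.04 -0.92 0 0 0 0" --pt "0.04 -1 0 0 0 0"

```text
time_s: 32.85
position: [0.5702, 0.0873, 0.2192]
tcp_rot: [[1.0, 0.002, -0.003], [0.002, -1.0, 0.001], [-0.003, -0.001, -1.0]]
force: [-0.1, 0.3, -1.5]
opening: 0.378
grasp_force: 30.0
```

Call:
send_rows --pt "0 -0.1 0 0 0 -0.03" --pt "0 -0.148 0 0 0 -0.058" --pt "0 -0.148 0 0 0 -0.058" --pt "0 -0.148 0 0 0 -0.058"

```text
time_s: 33.25
position: [0.5712, 0.1208, 0.2203]
tcp_rot: [[0.996, 0.091, -0.001], [0.091, -0.996, -0.001], [-0.001, 0.001, -1.0]]
force: [-0.0, -1.3, -1.9]
opening: 0.385
grasp_force: 30.0
```

```bash
python3 -c "
from h import *
stat(); print(go(.5729,.1207,.0885,5.2))"
```

```text
33.25 [0.5712 0.1208 0.2203] [[0.996, 0.091, -0.001], [0.091, -0.996, -0.001], [-0.001, 0.001, -1.0]] F [-0.  -1.3 -1.9] 0.385 30.0 [ 1. 27. 88. -0. 65. 86.]
[0.008 0.001 0.527 0.001 0.001 0.   ]
```

Call:
send_rows --pt "0.008 0 0.08 0 0 0" --pt "0.008 0 0.16 0 0 0" --pt "0.008 0 0.24 0 0 0" --pt "0.008 0 0.34 0 0 0" --pt "0.008 0 0.42 0 0 0" --pt "0.008 0 0.47 0 0 0" --pt "0.008 0 0.505 0 0 0" --pt "0.008 0 0.525 0 0 0" --pt "0.008 0 0.525 0 0 0" --pt "0.008 0 0.525 0 0 0"

```text
time_s: 34.25
position: [0.5741, 0.1216, 0.0905]
tcp_rot: [[0.996, 0.091, 0.002], [0.091, -0.996, -0.0], [0.002, 0.0, -1.0]]
force: [-0.0, 0.4, -2.0]
opening: 0.38
grasp_force: 30.0
```

Call:
send_rows --pt "0 0 0 0 0 0" --pt "0 0 0 0 0 0" --pt "0 0 0 0 0 0" --pt "0 0 0 0 0 0" --pt "0 0 -0.05 0 0 0" --pt "0 0 -0.15 0 0 0" --pt "0 0 -0.35 0 0 0" --pt "0 0 -0.55 0 0 0" --pt "0 0 -0.75 0 0 0" --pt "0 0 -0.85 0 0 0" --pt "0 0 -0.85 0 0 0" --grip 0.55

```text
time_s: 35.35
position: [0.5762, 0.1219, 0.3087]
tcp_rot: [[0.996, 0.091, 0.012], [0.091, -0.996, 0.0], [0.012, 0.001, -1.0]]
force: [1.2, 0.2, 0.7]
opening: 0.553
grasp_force: 0.0
```

Call:
send_rows --pt "-0.14 0.99 0 0 0 0.09" --pt "-0.14 0.99 0 0 0 0.09" --pt "-0.14 0.99 0 0 0 0.09" --pt "-0.14 0.99 0 0 0 0.09" --pt "-0.14 0.99 0 0 0 0.09" --pt "-0.14 0.99 0 0 0 0.09" --pt "-0.14 0.99 0 0 0 0.09" --pt "-0.14 0.99 0 0 0 0.09" --pt "-0.14 0.99 0 0 0 0.09" --grip 0.6

```text
time_s: 36.25
position: [0.561, -0.1263, 0.302]
tcp_rot: [[0.999, -0.048, -0.001], [-0.048, -0.999, 0.001], [-0.001, -0.001, -1.0]]
force: [-0.2, 0.7, -0.0]
opening: 0.601
grasp_force: 0.0
```

```bash
python3 -c "
from h import *
stat(); look('w8'); 
im,d,cam=load('w8.npz')
for t in tops(im,d,cam,.015,.035,box=(.55,.78,-.4,-.1)): print(t[0],np.round(t[1],4),np.round(t[2],4),round(t[3],1),round(t[4],4),t[5])
print(go(.663,-.232,.03,-3))
"
```

```text
36.25 [ 0.561  -0.1263  0.302 ] [[0.999, -0.048, -0.001], [-0.048, -0.999, 0.001], [-0.001, -0.001, -1.0]] F [-0.2  0.7 -0. ] 0.601 0.0 [-24.  22.  84.   0.  75.  69.]
[ 17. 161.] [0.6115 0.1836] [0.0262 0.0341] 74.0 0.1137 [231. 183. 138.]
[ 78. 189.] [0.5751 0.1206] [0.0361 0.0326] 87.2 0.1137 [235. 189. 143.]
[ 41. 229.] [0.5265 0.1795] [0.0358 0.0295] 53.7 0.1136 [229. 179. 134.]
[358. 101.] [ 0.6636 -0.231 ] [0.0246 0.0482] 86.8 0.0602 [48. 46. 49.]
[395. 181.] [ 0.5547 -0.2895] [0.0372 0.0662] 60.9 0.0646 [220. 217. 217.]
[351. 102.] [ 0.664  -0.2312] [0.0639 0.0985] 86.8 0.0254 [237. 158. 118.]
[366. 169.] [ 0.5736 -0.2523] [0.0087 0.0411] 62.3 0.032 [187.5 183.  183. ]
[397. 171.] [ 0.5696 -0.2963] [0.0401 0.0112] 22.5 0.0306 [206. 201. 202.]
[ 0.428  0.403  1.088 -0.     0.     0.003]
```

View pics/w8.png

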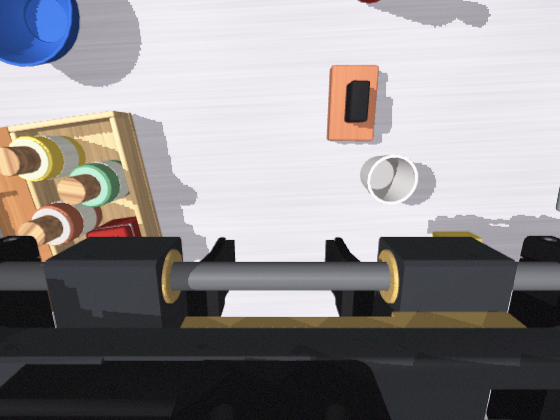

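Call:
send_rows --pt "0.15 0.14 0.1 0 0 0" --pt "0.3 0.28 0.25 0 0 0" --pt "0.4 0.38 0.4 0 0 0" --pt "0.431 0.399 0.55 0 0 0.003" --pt "0.431 0.399 0.7 0 0 0.003" --pt "0.431 0.399 0.8 0 0 0.003" --pt "0.431 0.399 0.8 0 0 0.003" --pt "0.431 0.399 0.8 0 0 0.003"

```text
time_s: 37.1
position: [0.6644, -0.232, 0.1025]
tcp_rot: [[0.999, -0.053, -0.0], [-0.053, -0.999, 0.0], [-0.0, -0.0, -1.0]]
force: [0.5, 0.5, 0.4]
opening: 0.605
grasp_force: 0.0
```

```bash
python3 -c "
from h import *
stat(); print(go(.6638,-.2311,.031,-3.2))"
```

```text
37.1 [ 0.6644 -0.232   0.1025] [[0.999, -0.053, -0.0], [-0.053, -0.999, 0.0], [-0.0, -0.0, -1.0]] F [0.5 0.5 0.4] 0.605 0.0 [-28.  44.  75.   0.  61.  65.]
[-0.002 -0.003  0.286 -0.     0.     0.002]
```

Call:
send_rows --pt "-0.002 -0.003 0.1 0 0 0.002" --pt "-0.002 -0.003 0.2 0 0 0.002" --pt "-0.002 -0.003 0.26 0 0 0.002" --pt "-0.002 -0.003 0.286 0 0 0.002" --pt "-0.002 -0.003 0.286 0 0 0.002"

```text
time_s: 37.6
position: [0.6638, -0.2321, 0.0314]
tcp_rot: [[0.998, -0.058, 0.001], [-0.058, -0.998, -0.0], [0.001, 0.0, -1.0]]
force: [-0.7, 1.0, 1.5]
opening: 0.604
grasp_force: 0.0
```

Call:
send_rows --pt "0 0 0 0 0 0" --pt "0 0 0 0 0 0" --pt "0 0 0 0 0 0" --pt "0 0 0 0 0 0" --pt "0 0 0 0 0 0" --pt "0 0 0 0 0 0" --grip 0

```text
time_s: 38.2
position: [0.6636, -0.2325, 0.0313]
tcp_rot: [[0.998, -0.058, 0.001], [-0.058, -0.998, -0.0], [0.001, 0.0, -1.0]]
force: [0.0, 0.1, 3.1]
opening: 0.272
grasp_force: 30.0
```

Call:
send_rows --pt "0 0 -0.1 0 0 0" --pt "0 0 -0.25 0 0 0" --pt "0 0 -0.4 0 0 0" --pt "0 0 -0.55 0 0 0" --pt "0 0 -0.7 0 0 0" --pt "0 0 -0.8 0 0 0" --pt "0 0 -0.85 0 0 0" --pt "0 0 -0.85 0 0 0"

```text
time_s: 39.0
position: [0.664, -0.2325, 0.2448]
tcp_rot: [[0.998, -0.058, 0.003], [-0.058, -0.998, -0.001], [0.003, 0.001, -1.0]]
force: [0.9, 0.5, -2.7]
opening: 0.275
grasp_force: 30.0
```

```bash
python3 -c "
from h import *
stat(); print(go(.42,.24,.26,5.2))"
```

```text
39.0 [ 0.664  -0.2325  0.2448] [[0.998, -0.058, 0.003], [-0.058, -0.998, -0.001], [0.003, 0.001, -1.0]] F [ 0.9  0.5 -2.7] 0.275 30.0 [-28.  35.  68.   0.  76.  65.]
[-1.084e+00 -1.830e+00 -6.600e-02  1.000e-03 -2.000e-03 -9.500e-02]
```

Call:
send_rows --pt "-0.08 -0.13 0 0 0 0" --pt "-0.16 -0.27 0 0 0 0" --pt "-0.24 -0.4 -0.01 0 0 0" --pt "-0.32 -0.54 -0.02 0 0 0" --pt "-0.4 -0.67 -0.03 0 0 0" --pt "-0.48 -0.8 -0.03 0 0 0" --pt "-0.55 -0.92 -0.03 0 0 0" --pt "-0.55 -0.92 -0.03 0 0 0"

```text
time_s: 39.8
position: [0.5344, 0.0096, 0.2482]
tcp_rot: [[0.999, -0.054, -0.009], [-0.054, -0.999, 0.003], [-0.009, -0.003, -1.0]]
force: [0.5, -0.7, -2.6]
opening: 0.276
grasp_force: 30.0
```

Call:
send_rows --pt "-0.08 -0.13 0 0 0 -0.02" --pt "-0.16 -0.27 0 0 0 -0.04" --pt "-0.24 -0.4 -0.01 0 0 -0.06" --pt "-0.32 -0.54 -0.02 0 0 -0.08" --pt "-0.4 -0.67 -0.03 0 0 -0.095" --pt "-0.48 -0.8 -0.03 0 0 -0.095" --pt "-0.54 -0.9 -0.03 0 0 -0.095" --pt "-0.54 -0.9 -0.03 0 0 -0.095" --pt "-0.54 -0.9 -0.03 0 0 -0.095"

```text
time_s: 40.7
position: [0.4172, 0.2376, 0.257]
tcp_rot: [[0.996, 0.093, -0.002], [0.093, -0.996, -0.001], [-0.002, 0.001, -1.0]]
force: [0.1, -0.3, -0.8]
opening: 0.272
grasp_force: 30.0
```

```bash
python3 - <<'E'
from h import *
stat()
im,d,cam=grab('wrist'); save('w9',im); np.savez('w9.npz',im=im,d=d,K=cam[0],D=cam[1],R=cam[2],c=cam[3])
for nm,lo,hi in(('deck',.046,.055),('recess',.018,.044),('recfloor',.022,.03)):
    for c,n,p in inv(cam,d,(.38,.70,.2,.36),lo,hi,300):
        r=cv2.minAreaRect(p[:,:2].astype(np.float32)); print(nm,np.round(c),n,np.round(r[0],4),np.round(r[1],4),round(r[2],1),np.round(np.median(p[:,2]),4))
E
```

```text
40.7 [0.4172 0.2376 0.257 ] [[0.996, 0.093, -0.002], [0.093, -0.996, -0.001], [-0.002, 0.001, -1.0]] F [ 0.1 -0.3 -0.8] 0.272 30.0 [ 16.  16. 100.  -0.  64. 101.]
deck [260.  71.] 10754 [0.5031 0.2682] [0.2378 0.1136] 5.2 0.0506
recess [257. 103.] 5485 [0.5137 0.2737] [0.1076 0.0693] 5.3 0.0267
recfloor [258. 105.] 4962 [0.5137 0.2737] [0.1074 0.0692] 5.2 0.0266
```

View pics/w9.png

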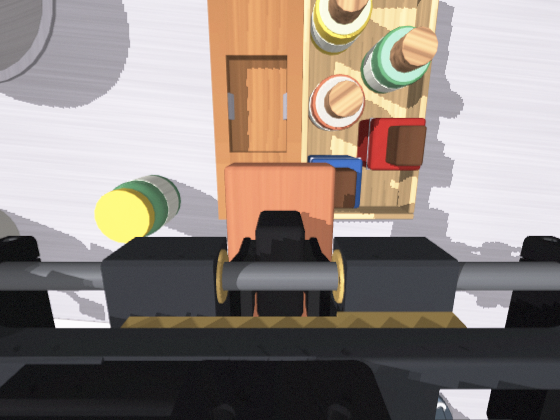

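The wrist view shows the recess, centred at (257,103), measuring 107.6 × 69.3 mm, which is an exact match; the held tin is centred below it.

```bash
python3 -c "
from h import *
print(go(.5137,.274,.1,5.2))"
```

```text
[ 0.397 -0.113  0.628  0.001  0.001  0.   ]
```

Call:
send_rows --pt "0.1 -0.03 0 0 0 0" --pt "0.2 -0.06 0.1 0 0 0" --pt "0.3 -0.09 0.22 0 0 0" --pt "0.36 -0.113 0.34 0 0 0" --pt "0.397 -0.113 0.46 0 0 0" --pt "0.397 -0.113 0.56 0 0 0" --pt "0.397 -0.113 0.62 0 0 0" --pt "0.397 -0.113 0.62 0 0 0" --pt "0.397 -0.113 0.62 0 0 0" --pt "0.397 -0.113 0.62 0 0 0"

```text
time_s: 41.75
position: [0.5153, 0.2746, 0.1042]
tcp_rot: [[0.996, 0.09, 0.002], [0.09, -0.996, 0.001], [0.002, -0.0, -1.0]]
force: [1.0, -0.2, -1.9]
opening: 0.273
grasp_force: 30.0
```

```bash
python3 -c "
from h import *
stat();print(go(.5137,.274,.09,5.2))"
```

```text
41.75 [0.5153 0.2746 0.1042] [[0.996, 0.09, 0.002], [0.09, -0.996, 0.001], [0.002, -0.0, -1.0]] F [ 1.  -0.2 -1.9] 0.273 30.0 [ 17.  36.  94.  -0.  50. 102.]
[-0.007  0.002  0.057 -0.    -0.001 -0.   ]
```

Call:
send_rows --pt "-0.006 0.002 0.03 0 0 0" --pt "-0.006 0.002 0.06 0 0 0" --pt "-0.006 0.002 0.08 0 0 0" --pt "-0.006 0.002 0.1 0 0 0" --pt "-0.006 0.002 0.115 0 0 0" --pt "-0.006 0.002 0.115 0 0 0"

```text
time_s: 42.35
position: [0.5121, 0.2742, 0.0738]
tcp_rot: [[0.996, 0.091, -0.001], [0.091, -0.996, -0.001], [-0.001, 0.0, -1.0]]
force: [-0.2, 0.1, -1.7]
opening: 0.269
grasp_force: 30.0
```

```bash
python3 -c "
from h import *
stat();print(go(.5137,.274,.057,5.2))"
```

```text
42.35 [0.5121 0.2742 0.0738] [[0.996, 0.091, -0.001], [0.091, -0.996, -0.001], [-0.001, 0.0, -1.0]] F [-0.2  0.1 -1.7] 0.269 30.0 [ 17.  39.  95.  -0.  46. 102.]
[0.006 0.001 0.067 0.    0.001 0.001]
```

Entered without contact. Now I push down gradually.

Call:
send_rows --pt "0.003 0 0.015 0 0 0" --pt "0.003 0 0.03 0 0 0" --pt "0.003 0 0.042 0 0 0" --pt "0.003 0 0.052 0 0 0" --pt "0.003 0 0.06 0 0 0" --pt "0.003 0 0.06 0 0 0"

```text
time_s: 42.95
position: [0.5137, 0.2742, 0.0596]
tcp_rot: [[0.996, 0.091, 0.001], [0.091, -0.996, -0.0], [0.001, 0.0, -1.0]]
force: [0.4, -3.0, 0.2]
opening: 0.273
grasp_force: 30.0
```

Call:
send_rows --pt "0 0 0.008 0 0 0" --pt "0 0 0.012 0 0 0" --pt "0 0 0.012 0 0 0"

```text
time_s: 43.25
position: [0.5136, 0.2743, 0.0572]
tcp_rot: [[0.996, 0.091, 0.001], [0.091, -0.996, -0.0], [0.001, 0.0, -1.0]]
force: [-0.5, -3.9, 6.7]
opening: 0.272
grasp_force: 30.0
```

```bash
python3 -c "
from h import *
stat()"
```

```text
43.25 [0.5136 0.2743 0.0572] [[0.996, 0.091, 0.001], [0.091, -0.996, -0.0], [0.001, 0.0, -1.0]] F [-0.5 -3.9  6.7] 0.272 30.0 [ 17.  40.  96.  -0.  44. 102.]
```

Call:
send_rows --pt "0 0 0.006 0 0 0" --pt "0 0 0.012 0 0 0" --pt "0 0 0.012 0 0 0"

```text
time_s: 43.55
position: [0.5136, 0.2743, 0.0572]
tcp_rot: [[0.996, 0.092, 0.002], [0.092, -0.996, -0.0], [0.002, 0.0, -1.0]]
force: [-3.7, -6.1, 24.4]
opening: 0.271
grasp_force: 30.0
```

```bash
python3 -c "
from h import *
stat()"
```

```text
43.55 [0.5136 0.2743 0.0572] [[0.996, 0.092, 0.002], [0.092, -0.996, -0.0], [0.002, 0.0, -1.0]] F [-3.7 -6.1 24.4] 0.271 30.0 [ 17.  40.  96.  -0.  44. 102.]
```

Call:
send_rows --pt "0 0 -0.015 0 0 0" --pt "0 0 -0.015 0 0 0" --pt "0 0 -0.015 0 0 0" --pt "0 0 -0.015 0 0 0" --pt "0 0 -0.03 0 0 0" --pt "0 0 -0.08 0 0 0" --pt "0 0 -0.2 0 0 0" --pt "0 0 -0.4 0 0 0" --pt "0 0 -0.6 0 0 0" --pt "0 0 -0.8 0 0 0" --pt "0 0 -0.95 0 0 0" --pt "0 0 -0.95 0 0 0" --grip 0.55

```text
time_s: 44.75
position: [0.5167, 0.2757, 0.2989]
tcp_rot: [[0.996, 0.091, 0.015], [0.091, -0.996, 0.005], [0.015, -0.003, -1.0]]
force: [0.7, 0.7, -0.1]
opening: 0.55
grasp_force: 0.0
```

Call:
send_rows --pt "-0.5 0.2 0 0 0 0" --pt "-0.5 0.2 0 0 0 0" --pt "-0.5 0.2 0 0 0 0" --pt "-0.5 0.2 0 0 0 0" --pt "-0.5 0.2 0 0 0 0"

```text
time_s: 45.25
position: [0.393, 0.2131, 0.2914]
tcp_rot: [[0.996, 0.091, 0.001], [0.091, -0.996, 0.0], [0.001, -0.0, -1.0]]
force: [0.6, 1.0, -0.0]
opening: 0.549
grasp_force: 0.0
```

```bash
python3 - <<'E'
from h import *
stat(); look('wa'); im,d,cam=load('wa.npz'); P=cloud(d,cam)
x=P[...,:2]-np.array([.5137,.2737]); a=np.radians(5.2); u=x@[np.cos(a),np.sin(a)]; v=x@[-np.sin(a),np.cos(a)]
lid=(abs(u)<.045)&(abs(v)<.028)&~((abs(u)<.032)&(abs(v)<.02))
for n,m in(('u-',u<-.03),('u+',u>.03),('v-',v<-.021),('v+',v>.021)):
    k=lid&m; print(n,k.sum(),np.percentile(P[k][:,2],[25,50,75]).round(4))
dk=(abs(u)<.12)&(abs(v)<.045)&~((abs(u)<.058)&(abs(v)<.039)); print('deck',np.percentile(P[dk][:,2],[25,50,75]).round(4))
hm=(abs(u)<.02)&(abs(v)<.008); print('handle',np.percentile(P[hm][:,2],[50]).round(4))
t,dt,ct=grab('top'); save('top1',t)
E
```

```text
45.25 [0.393  0.2131 0.2914] [[0.996, 0.091, 0.001], [0.091, -0.996, 0.0], [0.001, -0.0, -1.0]] F [ 0.6  1.  -0. ] 0.549 0.0 [ 14.  11. 101.   0.  68.  99.]
[318.   3.] [0.5963 0.1903] [0.0036 0.0207] 5.2 0.0992 [99. 76. 58.]
[381.  31.] [0.5731 0.1235] [0.0336 0.0333] 9.4 0.114 [238. 192. 145.]
[237.  81.] [0.514  0.2733] [0.0487 0.0228] 5.2 0.0863 [51. 49. 52.]
[318.  78.] [0.5218 0.1844] [0.0331 0.0326] 6.3 0.1141 [239. 195. 148.]
[376. 121.] [0.4842 0.1138] [0.0385 0.0288] 5.2 0.1139 [119.  80.  58.]
[317. 161.] [0.4343 0.1747] [0.039  0.0279] 5.2 0.1139 [119.  80.  59.]
[133. 179.] [0.394  0.3887] [0.0225 0.0277] 88.7 0.1009 [254. 250. 130.]
u- 461 [0.0502 0.0507 0.0512]
u+ 549 [0.0501 0.0507 0.0513]
v- 430 [0.0502 0.0508 0.0513]
v+ 434 [0.0501 0.0507 0.0512]
deck [0.3764 0.386  0.4047]
handle [0.0857]
```

View pics/wa.png

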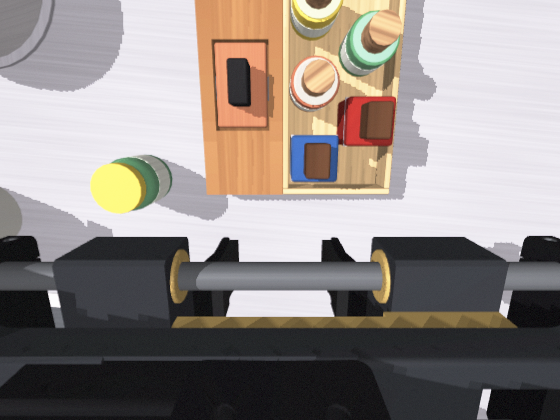

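View pics/top1.png

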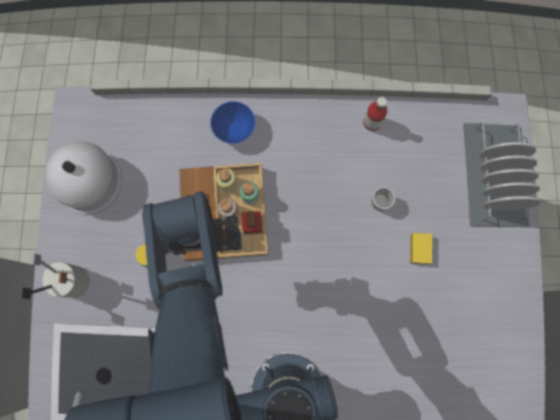

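The pictures show all five items upright in the bay. The copper tin's lid is at 0.0507, level with the deck (measured 0.0505–0.0506), and cup, block and pickle jar are at their old places. The robot touches nothing.

```bash
python3 -c "
from h import *
print(ticket.hand_in())"
```

```text
the job is handed in; nothing more can be done
None
```

I handed the job in: all three jars and both square tins stand upright in the bay, the flat copper tin is pressed down with its lid level with the deck, and the cup, cleaning block and pickle jar were not moved; the hand-in gave no verdict.

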